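Clip the solenoid valve into the sprung holder

TASK

Clip the spare solenoid valve upright into the holder plate: draw the sprung curved arm back (its roller can be pushed with the foot of the valve in your grip), set the valve down on the plate lengthwise between the arm's roller and the fixed steel edge, in line with the roller, then let go so that the arm holds it flat against the edge. Either end of the valve may face the arm.

Things in the scene. Friction and masses are not known exactly. Their poses are not given: they have to be found in the camera images.
- solenoid_valve: Small upright solenoid valve. Origin: centre of underside, z up. Light metal foot 22 (x) x 50 (y) x 22 mm with ports. On it a black coil 22 mm wide in x, y -5 to +21, z 22 to 54 mm (nut to 58), and a grey plug 18 mm wide, y -22 to -6, z 25 to 43. 0.1 to 0.19 kg. Grip the coil across x at y = +8, fingertips at z 24 or higher so the foot stays free.
- holder: Fixed grey plate 8 mm thick, origin on its underside; spans x -70 to +75, y -85 to +45 mm. Fixed edge: steel bar along y, y -30 to +30, inner face at x = -45 facing +x, top at z = 16 mm. The plate is bare between bar and arm's roller. Clipped, the valve stands at x = -20, y = 0, z = 8 with its length (y) along holder x, one end on the bar, the roller on the other.
- roller (a point): Centre of the top of the upright black roller on the arm's end: 16 mm diameter, z 10 to 33 mm in the holder frame. At rest its centre is at holder x = +3, y = 0: a 40 mm gap to the bar for the 50 mm foot. So bring the valve in with its underside at z 18 to 23 (over the bar), centre at x = -38 or less, push it to +x against the roller to about x = -12, lower and let go.
- clip_arm (a joint): Swing (rad) of the curved dark steel arm about its pivot at holder x = 10, y = -65 mm; arm top at z = 27. 0 at rest on its stop, grows as the roller (65 mm from the pivot) is pushed to holder +x: 0.1 rad = 6.5 mm; 0.15 with the valve clipped, at most 0.5. Spring: about 1 N at the roller at rest, 2.7 N at 0.15, 4 N at 0.28.

How it is judged:
By the outcome, as a careful person would: the job done as asked, in the order asked, and still so for the second after the job is handed in, with the robot touching nothing.
It also fails if it takes over 38 s, if anything falls off the work surface, if the arm or the gripper's body presses on something with over 40 N, if the wrist force passes 120 N, or if a joint passes its speed limit or range.

ROBOT

A 7-joint arm with a two-finger parallel gripper is mounted at the origin on a cart in front of the work surface, level with it; the furniture and walls round the work are solid. World frame = base frame: x ahead of the robot, y to its left, z up, the work surface at z = 0. Lengths are in m, angles in rad, forces in N, time in s.
With the tool pointing down it reaches from about 0.425 to 0.875 m from the base axis. Payload 4.7 kg.
Tool frame: the origin (TCP) lies midway between the tips of the shut fingers; the grasp point (between the pads) lies 19 mm behind it (grip_point_offset is the distance from the TCP to the grasp point, in m); z points along the fingers, y is the line along which they close (so a half turn about z gives the same grasp; the last joint's range is limited). The gripper opens to 85 mm and grips with 20 to 120 N. Pads are 22 mm wide; open, the fingers measure 114 mm over their backs; the gripper's body (76 mm by 85 mm) begins 54 mm behind the grasp point. The pads swing forward as they close: fully open they stand 13 mm farther back than shut.
Start: joints at [1.135, 0.321, -0.07, 1.45, 0.023, 1.371, -0.057], TCP at [0.283, -0.585, 0.231] pointing down, gripper open.
Joint ranges: [-2.86, 2.86], [-0.3, 2.09], [-1.38, 1.24], [0.06, 2.45], [-1.56, 4.7], [0.09, 2.05], [-2.69, 2.69]. Speed limits (rad/s): [2.57, 2.57, 3.14, 3.14, 3.14, 3.14, 3.14].

INTERFACE

Orientations are given as a 3x3 rotation matrix whose columns are the frame's x, y, z axes.
In Python, from rig import * gives the robot as it stands.
- The arm moves only by the tool arm_command, never from a script. Its argument "motion" is one flat list of numbers, 7 for each row, row after row: the shift along the tool's x, y, z in mm, then the turn, a rotation vector about the tool's x, y, z in degrees, then the closure, from 0 (fully open) to 1 (shut). In form: [dx, dy, dz, wx, wy, wz, claw, dx, dy, dz, wx, wy, wz, claw, ...]. A call has exactly 8 rows; each row shifts and turns the commanded pose from where the row before left it, along the tool's axes as they then stand; what a row does not reach is not made up. A row lasts 1/10 s, in which the tool goes at most 50 mm and 8.59 degrees, less where a joint would pass 70% of its speed; a pose out of reach is approached as far as the arm can. A call is refused whole if a number of a shift passes 50 or a number of a turn 8.59, either way. A call with a gripper value outside its range is refused whole. The fingers move at their own pace and stop on an object; the grip force is fixed at half the most. Time passes only in rows, so rows that do not move let the fingers close, or fill a call up. It gives the time, the measured TCP pose, the force, the opening and the grip force at its end, in the units of the state.
- get_obs(): the state, without advancing time (a new reading comes with each control period).
- read_camera(name): name is "side" or "top"; returns a dict with "img" (384x512x3 uint8, blue, green, red), "fx", "fy", "cx", "cy" (pixels), "cam_to_world" (4x4, takes a point from camera to world coordinates). Camera axes: x right, y down, z forward; pixel columns grow to the right and rows downward; lengths in m; the calibration is good to about 2 mm. A picture is of the moment at which its call begins. There is no depth.
- hand_in(): hands the job in; it is judged then, once.
The state is a dict: "t": time; "qpos": joint angles; "joint_vel": joint speeds; "joint_torque": joint torques, N m; "eef_pos": TCP position; "orientation": TCP orientation; "wrist_force": force on the tool from outside, world axes, zero at the start; "torque": the same for the moment, N m; "grip_width": finger opening in m; "finger_force": force on a finger pad.
Only numpy, scipy, OpenCV 4.12 (cv2) and the standard library are available. Lean on these libraries where they do the work, as an engineer would, in place of code of your own. Each camera call takes 0.05 s, during which the arm holds its last target. There are 200 camera calls.

## Working session

There is one attempt and no reset: what is moved stays moved. The work goes in short steps, Python scripts to look and compute and a tool call to move; the robot and the scene stay as the last step left them, time stands still between calls to the robot, and variables do not carry over. Pictures are saved under pics/ and viewed, at most 10 in all, crops included, and the job is handed in when it is done.

Besides the shell and the picture viewer there is one more tool, called after "Emit:" in YAML: its name, and indented under it one key for each argument. arm_command: Moves the arm, as the interface text tells. Its arguments: {"type":"object","properties":{"motion":{"type":"array","items":{"type":"number"}}},"required":["motion"]}

```bash
mkdir -p pics
python3 - <<'E'
from rig import *
import cv2,numpy as np,json
for n in("side","top"):
    c=read_camera(n); cv2.imwrite(f"pics/{n}0.png",c["img"])
    print(n,c["fx"],c["fy"],c["cx"],c["cy"]);print(np.round(c["cam_to_world"],4).tolist())
o=get_obs();print(o)
E
```

```text
side 439.34933815254766 439.34933815254766 246.89726369539406 187.8264204827211
[[-0.9646, -0.1339, 0.2274, 0.315], [-0.2632, 0.5504, -0.7923, 0.7108], [-0.0191, -0.8241, -0.5661, 0.5632], [0.0, 0.0, 0.0, 1.0]]
top 478.0467409355447 478.0467409355447 259.82782909822873 193.69858311137585
[[-0.0189, -0.994, 0.1078, 0.4054], [-0.9996, 0.0211, 0.0197, 0.0075], [-0.0218, -0.1073, -0.994, 0.9778], [0.0, 0.0, 0.0, 1.0]]
{'t': 0.1, 'qpos': array([ 1.13506   ,  0.32175352, -0.07011262,  1.45155656,  0.02256109,
        1.37076855, -0.05689874]), 'joint_vel': array([-0.00225686, -0.00290231,  0.00104708, -0.00161743, -0.0005684 ,
        0.0012464 , -0.0003837 ]), 'joint_torque': array([-1.23205941e-04, -4.94877005e+01, -3.83927403e-01, -3.15210092e+01,
        1.32523975e-02,  7.44546211e-03,  4.51640560e-06]), 'eef_pos': array([ 0.28241165, -0.58491799,  0.23032825]), 'orientation': array([[ 9.00497435e-01,  4.34860624e-01, -7.79042198e-04],
       [ 4.34861320e-01, -9.00496170e-01,  1.51021788e-03],
       [-4.47902271e-05, -1.69872264e-03, -9.99998556e-01]]), 'wrist_force': array([-0.2490078 ,  0.08526163, -0.94035143]), 'torque': array([-0.00936002, -0.00740823, -0.01652961]), 'finger_force': 0.0, 'grip_width': 0.08563722214860187}
```

View pics/top0.png

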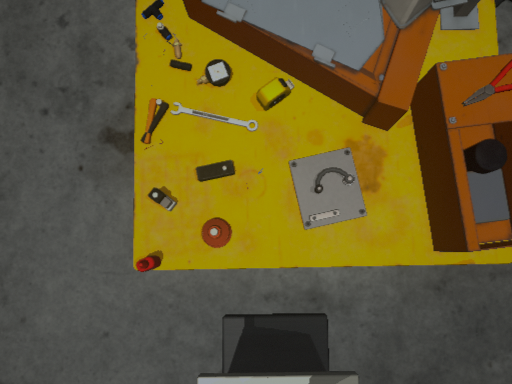

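View pics/side0.png

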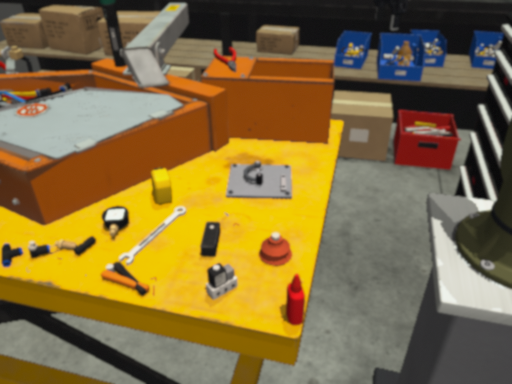

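The top view shows the holder plate around (328,188) and the valve near (162,198). The side view shows the holder at (260,180) and the valve at (222,280). I'll enlarge these areas.

Run:
```python
import cv2,numpy as np
t=cv2.imread("pics/top0.png");s=cv2.imread("pics/side0.png")
def crop(i,x,y,w,h,k):
    return cv2.resize(i[y:y+h,x:x+w],None,fx=k,fy=k,interpolation=cv2.INTER_CUBIC)
a=crop(t,280,140,100,100,4);b=crop(t,142,178,40,40,7.5);c=crop(s,215,150,90,60,4.4);d=crop(s,197,255,50,50,6)
C=np.zeros((600,800,3),np.uint8)
for im,x,y in((a,0,0),(b,400,0),(c,0,330+5+0),(d,400,300)):
    im=im[:600-y,:800-x]
    if im is c: im=im
    C[y:y+im.shape[0],x:x+im.shape[1]]=im
C[335:600,0:396]=c2 if False else crop(s,215,150,90,60,4.4)[:265,:396]
C[0:335,0:400]=crop(t,283,143,90,90,3.7)[:333,:333].repeat(1,0).shape and cv2.copyMakeBorder(crop(t,283,143,90,90,3.7),0,2,0,67,cv2.BORDER_CONSTANT)
cv2.imwrite("pics/c0.png",C)
```

```text
Traceback (most recent call last):
ValueError: could not broadcast input array from shape (264,396,3) into shape (265,396,3)
```

```bash
cat > h.py <<'E'
import cv2,numpy as np
def crop(i,x,y,w,h,k): return cv2.resize(i[y:y+h,x:x+w],None,fx=k,fy=k,interpolation=cv2.INTER_CUBIC)
def mosaic(name,items):  # (img,x,y,w,h,k,ox,oy)
    C=np.zeros((600,800,3),np.uint8)
    for i,x,y,w,h,k,ox,oy in items:
        m=crop(i,x,y,w,h,k)[:600-oy,:800-ox]; C[oy:oy+m.shape[0],ox:ox+m.shape[1]]=m
    cv2.imwrite(name,C)
E
python3 - <<'E'
from h import *
t=cv2.imread("pics/top0.png");s=cv2.imread("pics/side0.png")
mosaic("pics/c0.png",[(t,284,143,88,88,4,0,0),(t,142,178,40,40,8,400,0),(s,220,155,80,50,4,0,360),(s,200,258,42,45,6,400,330)])
E
```

```text
(no output)
```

View pics/c0.png

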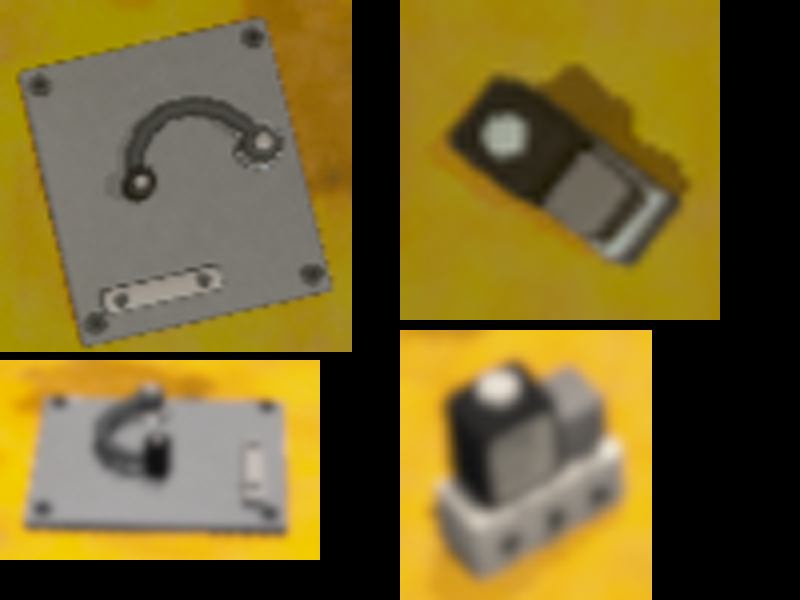

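The top crop shows plate corners at full-image pixels (289,162), (350,147.5), (367,215) and (305,229.5). The roller is at about (318.5,189), the pivot at (349.5,179) and the bar at (324,215). The valve nut is at top (155,195) and side (216,267), with the plug end toward the lower right of the top view.

```bash
cat >> h.py <<'E'
CAL={"side":((439.349,439.349,246.897,187.826),np.array([[-0.9646,-0.1339,0.2274,0.315],[-0.2632,0.5504,-0.7923,0.7108],[-0.0191,-0.8241,-0.5661,0.5632]])),
"top":((478.047,478.047,259.828,193.699),np.array([[-0.0189,-0.994,0.1078,0.4054],[-0.9996,0.0211,0.0197,0.0075],[-0.0218,-0.1073,-0.994,0.9778]]))}
def ray(n,u,v):
    (fx,fy,cx,cy),T=CAL[n]; d=T[:,:3]@[(u-cx)/fx,(v-cy)/fy,1]; return T[:,3],d
def onz(n,u,v,z):
    o,d=ray(n,u,v); return o+d*(z-o[2])/d[2]
def tri(pt,ps):
    a,da=ray("top",*pt);b,db=ray("side",*ps)
    k=np.linalg.lstsq(np.c_[da,-db],b-a,rcond=None)[0]
    p,q=a+da*k[0],b+db*k[1]; return (p+q)/2,np.linalg.norm(p-q)
def proj(n,P):
    (fx,fy,cx,cy),T=CAL[n]; c=T[:,:3].T@(np.asarray(P)-T[:,3]); return np.array([fx*c[0]/c[2]+cx,fy*c[1]/c[2]+cy])
E
python3 - <<'E'
from h import *
np.set_printoptions(precision=4,suppress=True)
t=cv2.imread("pics/top0.png");s=cv2.imread("pics/side0.png")
sub=lambda i,b:(cv2.cvtColor(i,cv2.COLOR_BGR2HSV),b)
for n,i,(x0,x1,y0,y1) in(("top",t,(280,375,140,235)),("side",s,(222,298,158,202))):
    h=cv2.cvtColor(i,cv2.COLOR_BGR2HSV); m=np.zeros(h.shape[:2],np.uint8)
    m[y0:y1,x0:x1]=(h[y0:y1,x0:x1,1]<90)*255
    c=max(cv2.findContours(m,0,2)[0],key=cv2.contourArea)
    p=cv2.approxPolyDP(cv2.convexHull(c),4,True)[:,0]; print(n,p.tolist())
    if n=="top":
        w=np.array([onz(n,*q,.008)[:2]*1000 for q in c[:,0].astype(float)],np.float32)
        print(cv2.minAreaRect(w)); 
print("corners",[onz("top",*q,.008)[:2]*1000 for q in((289,161.75),(350.25,147.5),(366.75,215),(305,229.5))])
for k,a,b in(("roller",(318.5,188.75),(259,174.5)),("nut",(155.1,194.9),(216.4,267.2)),("pivot",(349.5,178.5),(257.5,162.5)),
 ("plcorner1",(289,161.75),(226,287.5-0)),):print(k,*tri(a,b))
print("bar ends",onz("top",310.5,217.5,.016),onz("top",339,210.5,.016))
for k,(u,v),z in(("botL",(213.3,299.3),0),("botR",(237,285.8),0),("topM",(213.7,289.7),.022),("topL",(206.2,283.8),.022),("topR",(236.7,277.5),.022)):print(k,onz("side",u,v,z)*1000)
for k,(u,v),z in(("coilA",(448,140),.054),("coilB",(497,75),.054),("ftE1",(682,200),.022),("ftE2",(629,265),.022)):print(k,onz("top",142+(u-400)/8,178+v/8,z)*1000)
E
```

```text
top [[349, 148], [366, 214], [305, 228], [289, 161]]
((520.1372680664062, -110.305419921875), (143.75338745117188, 128.35768127441406), 11.60173511505127)
side [[231, 166], [257, 161], [289, 166], [290, 197], [228, 196]]
corners [array([575.2624, -34.4155]), array([ 602.0459, -160.7966]), array([ 462.6819, -188.5888]), array([435.8949, -63.1755])]
roller [ 0.5158 -0.0905  0.0315] 0.0006968718914754683
nut [0.5075 0.2302 0.0548] 1.8243468993147755e-05
pivot [ 0.5358 -0.1543  0.0224] 0.00018323113893155713
plcorner1 [ 0.6148 -0.051  -0.3123] 0.033227378931583056
bar ends [ 0.4595 -0.0743  0.016 ] [ 0.4724 -0.1319  0.016 ]
botL [509.4865 250.3879   0.    ]
botR [479.7794 212.0852   0.    ]
topM [507.8043 249.0573  22.    ]
topL [524.035  239.8827  22.    ]
topR [479.0559 213.8554  22.    ]
coilA [506.6939 244.3203  54.    ]
coilB [522.4261 232.3771  54.    ]
ftE1 [493.7494 193.1865  22.    ]
ftE2 [477.6185 206.5698  22.    ]
```

Run:
```python
from h import *
np.set_printoptions(precision=4,suppress=True)
print(onz("top",437,250,0),onz("side",331,137,0),tri((468,240),(333,60)))
t=cv2.imread("pics/top0.png");s=cv2.imread("pics/side0.png")
mosaic("pics/c1.png",[(t,390,40,122,230,2.6,0,0),(s,190,0,160,150,2.9,330,0)])
```

```text
[ 0.3897 -0.3281  0.    ] [ 0.3841 -0.3652  0.    ] (array([ 0.4003, -0.2978,  0.2312]), np.float64(0.015173332968136997))
```

View pics/c1.png

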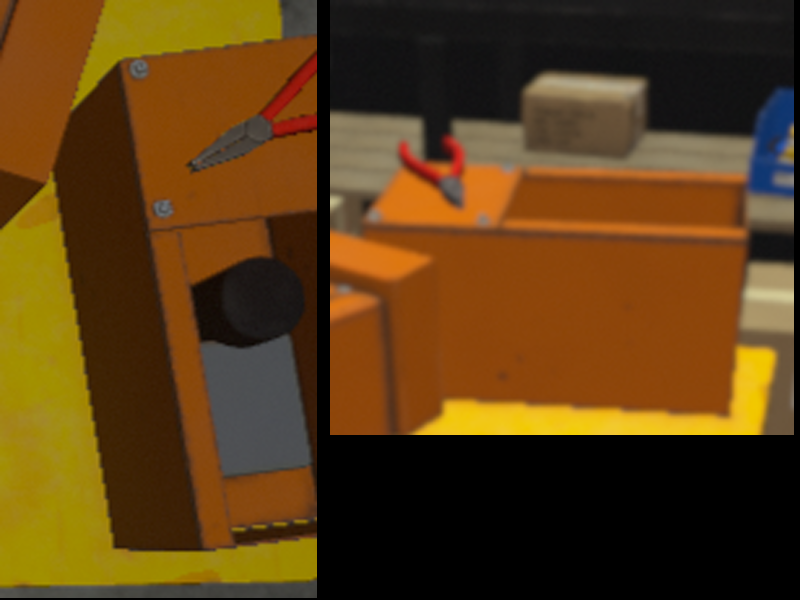

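```bash
cat >> h.py <<'E'
def goal(x,y,z,yaw=None):
    from rig import get_obs
    o=get_obs();R=np.array(o["orientation"]);p=np.array(o["eef_pos"])
    d=R.T@(np.array([x,y,z])-p)*1000
    yw=np.degrees(np.arctan2(R[1,0],R[0,0]))
    print("t%.2f p"%o["t"],np.round(p*1000,1),"yaw %.2f tilt"%yw,np.round(R[:2,2],4),"delta tool mm",np.round(d,1),"wz",None if yaw is None else round(-(yaw-yw),2),"F",np.round(o["wrist_force"],1),"w %.4f"%o["grip_width"])
E
python3 -c "
from h import *
goal(.41,-.27,.232)"
```

```text
t0.10 p [ 282.4 -584.9  230.3] yaw 25.78 tilt [-0.0008  0.0015] delta tool mm [ 251.8 -228.1   -1.3] wz None F [-0.2  0.1 -0.9] w 0.0856
```

Emit:
arm_command:
  motion: [31.5,-28.5,0,0,0,0,0,31.5,-28.5,0,0,0,0,0,31.5,-28.5,0,0,0,0,0,31.5,-28.5,0,0,0,0,0,31.5,-28.5,0,0,0,0,0,31.5,-28.5,0,0,0,0,0,31.5,-28.5,0,0,0,0,0,31.5,-28.5,0,0,0,0,0]

```text
t: 0.9
eef_pos: [0.4105, -0.2687, 0.231]
orientation: [[0.901, 0.435, -0.0], [0.435, -0.901, -0.0], [-0.0, -0.0, -1.0]]
wrist_force: [-0.2, -0.8, 0.2]
grip_width: 0.0853
finger_force: 0.0
```

```bash
python3 -c "
from h import *
goal(.5075,.229,.15,52.3)"
```

```text
t0.90 p [ 410.5 -268.7  231. ] yaw 25.77 tilt [-0.0004 -0.    ] delta tool mm [ 303.7 -406.    81. ] wz -26.53 F [-0.2 -0.8  0.2] w 0.0853
```

Emit:
arm_command:
  motion: [23,-30.5,2,0,0,0,0,23,-30.5,2,0,0,0,0,23,-30.5,2,0,0,0,0,23,-30.5,2,0,0,0,0,23,-30.5,2,0,0,0,0,23,-30.5,2,0,0,0,0,23,-30.5,2,0,0,0,0,23,-30.5,2,0,0,0,0]

```text
t: 1.7
eef_pos: [0.4698, 0.0307, 0.215]
orientation: [[0.901, 0.435, -0.0], [0.435, -0.901, -0.001], [-0.0, 0.0, -1.0]]
wrist_force: [0.5, 0.2, -1.0]
grip_width: 0.0853
finger_force: 0.0
```

Emit:
arm_command:
  motion: [24,-32.4,13,0,0,0,0,24,-32.4,13,0,0,0,0,24,-32.4,13,0,0,0,0,24,-32.4,13,0,0,0,0,24,-32.4,13,0,0,0,0,0,0,0,0,0,-8,0,0,0,0,0,0,-8,0,0,0,0,0,0,-8,0]

```text
t: 2.5
eef_pos: [0.507, 0.2278, 0.1495]
orientation: [[0.64, 0.768, -0.002], [0.768, -0.64, -0.0], [-0.001, -0.001, -1.0]]
wrist_force: [-0.1, 0.5, -0.2]
grip_width: 0.0854
finger_force: 0.0
```

Run:
```python
from h import *
from rig import *
c=read_camera("top")["img"];d=read_camera("side")["img"]
cv2.imwrite("pics/t1.png",c);cv2.imwrite("pics/s1.png",d)
goal(.5075,.229,.08,52.3)
mosaic("pics/c2.png",[(c,110,150,110,100,3.6,0,0),(d,160,200,110,110,3.6,400,0)])
```

```text
t2.60 p [507.3 227.3 149.7] yaw 49.81 tilt [-0.0012 -0.    ] delta tool mm [ 1.5 -0.9 69.7] wz -2.49 F [-0.7 -0.3  0.1] w 0.0855
```

View pics/c2.png

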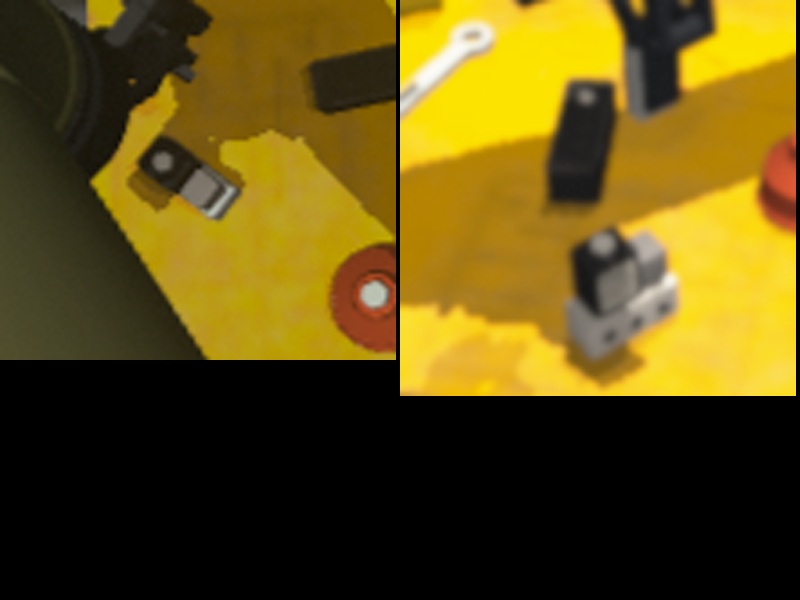

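The gripper is approaching the valve. The valve is undisturbed, with its nut at top (155,195). I'll check by projection that the finger seen in the side view at (225–235,230) fits the TCP.

Run:
```python
from h import *
from rig import *
o=get_obs();R=np.array(o["orientation"]);p=np.array(o["eef_pos"])
for s in(-1,0,1):
    q=p+R@[0,s*.05,-.013]; print(s,q.round(3),proj("side",q).round(1),proj("top",q).round(1))
print(proj("top",[.5075,.229,.058]),proj("side",[.5075,.229,.058]))
```

```text
-1 [0.469 0.26  0.163] [231.1 231.1] [122.9 210.8]
0 [0.507 0.227 0.163] [212.9 213.5] [141.8 188.4]
1 [0.545 0.195 0.163] [196.5 197.6] [160.5 166.1]
[155.2921063  194.66614347] [216.49977126 265.24598684]
```

Emit:
arm_command:
  motion: [1.5,-0.9,10,0,0,-2.5,0,0,0,20,0,0,0,0,0,0,20,0,0,0,0,0,0,20,0,0,0,0,0,0,20,0,0,0,0,0,0,20,0,0,0,0,0,0,11,0,0,0,0,0,0,0,0,0,0,0]

```text
t: 3.4
eef_pos: [0.5065, 0.2283, 0.0274]
orientation: [[0.612, 0.791, -0.003], [0.791, -0.612, -0.001], [-0.003, -0.002, -1.0]]
wrist_force: [-0.5, 0.3, 0.5]
grip_width: 0.0852
finger_force: 0.0
```

```bash
python3 -c "
from h import *
goal(.5075,.229,.028,52.3)"
```

```text
t3.40 p [506.5 228.3  27.4] yaw 52.25 tilt [-0.0035 -0.0011] delta tool mm [ 1.2  0.4 -0.6] wz -0.05 F [-0.5  0.3  0.5] w 0.0852
```

Emit:
arm_command:
  motion: [1,0.4,-0.5,0,0,0,0.4,0,0,0,0,0,0,0.7,0,0,0,0,0,0,1,0,0,0,0,0,0,1,0,0,0,0,0,0,1,0,0,0,0,0,0,1,0,0,0,0,0,0,1,0,0,0,0,0,0,1]

```text
t: 4.2
eef_pos: [0.5092, 0.2298, 0.0304]
orientation: [[0.612, 0.791, 0.001], [0.791, -0.612, 0.0], [0.001, 0.001, -1.0]]
wrist_force: [-0.3, 0.7, 5.5]
grip_width: 0.0212
finger_force: 59.3
```

```bash
python3 -c "
from h import *
from rig import *
o=get_obs();print(o['finger_force'])
goal(.5075,.229,.028,52.3)"
```

```text
59.325615763664246
t4.20 p [509.2 229.8  30.4] yaw 52.27 tilt [0.0008 0.0001] delta tool mm [-1.7 -0.9  2.4] wz -0.03 F [-0.3  0.7  5.5] w 0.0212
```

Emit:
arm_command:
  motion: [0,0,-5,0,0,0,1,0,0,-15,0,0,0,1,0,0,-20,0,0,0,1,0,0,-20,0,0,0,1,0,0,-20,0,0,0,1,0,0,-10,0,0,0,1,0,0,0,0,0,0,1,0,0,0,0,0,0,1]

```text
t: 5.0
eef_pos: [0.5085, 0.2292, 0.1194]
orientation: [[0.612, 0.791, -0.0], [0.791, -0.612, -0.001], [-0.001, -0.0, -1.0]]
wrist_force: [0.1, 0.6, -1.6]
grip_width: 0.0208
finger_force: 58.9
```

Emit:
arm_command:
  motion: [0,0,0,0,0,6,1,0,0,0,0,0,7,1,0,0,0,0,0,7,1,0,0,0,0,0,7,1,0,0,0,0,0,7,1,0,0,0,0,0,6.7,1,0,0,0,0,0,0,1,0,0,0,0,0,0,1]

```text
t: 5.8
eef_pos: [0.5082, 0.2294, 0.1188]
orientation: [[0.979, 0.204, -0.002], [0.204, -0.979, -0.001], [-0.002, 0.0, -1.0]]
wrist_force: [-0.5, -0.1, -1.4]
grip_width: 0.0208
finger_force: 58.9
```

Run:
```python
from h import *
from rig import *
c=read_camera("top")["img"];d=read_camera("side")["img"]
cv2.imwrite("pics/t2.png",c);cv2.imwrite("pics/s2.png",d)
goal(.47,-.1,.115,11.6)
mosaic("pics/c3.png",[(c,110,140,100,100,4,0,0),(d,180,190,90,110,5,400,0)])
```

```text
t5.90 p [508.5 229.5 119.2] yaw 11.69 tilt [-0.001  -0.0003] delta tool mm [-104.4  314.9    4.3] wz 0.09 F [ 0.3 -0.4 -1.5] w 0.0210
```

View pics/c3.png

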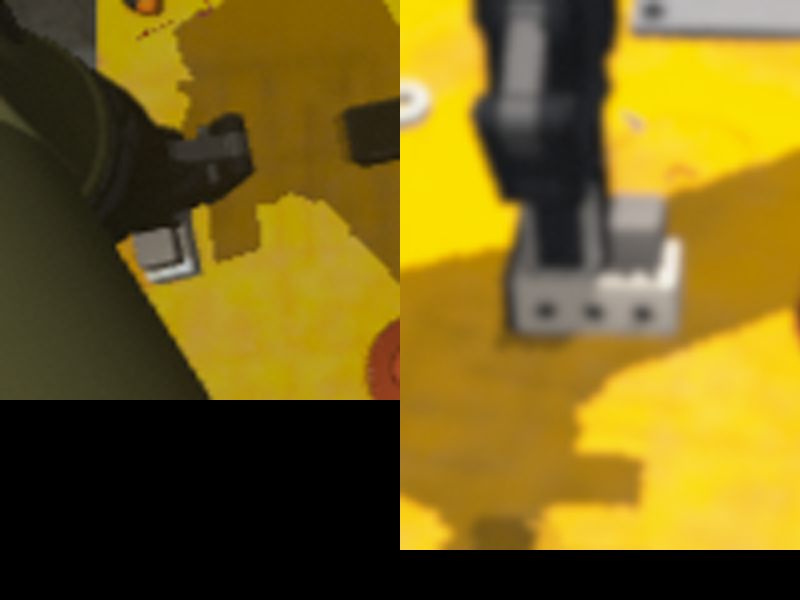

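Valve held upright. In the side view its foot's lower front edge runs from (203,256.6) to (236.3,256.6). In the top view the plug end edge runs from (148,210.8) to (160,208). I'll fit the grip offset from these.

Run:
```python
from h import *
from rig import *
o=get_obs();R=np.array(o["orientation"]);p=np.array(o["eef_pos"])
for h in(.027,.030):
  for n,P in(("side",[(-.033,-.011,h),(.017,-.011,h)]),("top",[(-.033,-.011,h-.022),(-.033,.011,h-.022)])):
    print(h,n,[proj(n,p+R@np.array(q)).round(1).tolist() for q in P])
for u in((202.7,256.3),(235.9,256.3)):
    print("side z=.090",(R.T@(onz("side",*u,p[2]-.0295)-p)*1000).round(1))
for u in((147.6,210.4),(159.6,207.6)): print("top",(R.T@(onz("top",*u,p[2]-.0075)-p)*1000).round(1))
# saturation mask bottom edge
d=cv2.imread("pics/s2.png"); print(d[244:262,228,::-1].tolist()); print(d[250,198:208,::-1].tolist(),d[250,230:242,::-1].tolist())
```

```text
0.027 side [[234.9, 255.0], [202.9, 254.1]]
0.027 top [[145.3, 209.8], [157.1, 207.1]]
0.03 side [[234.9, 256.5], [203.0, 255.6]]
0.03 top [[145.7, 209.9], [157.5, 207.3]]
side z=.090 [ 17.1 -13.2  29.5]
side z=.090 [-34.5 -11.1  29.5]
top [-34.6  -7.8   7.5]
top [-34.5  14.7   7.5]
[[162, 154, 144], [203, 194, 181], [220, 211, 197], [209, 199, 186], [188, 179, 168], [172, 164, 153], [152, 145, 135], [117, 111, 104], [86, 81, 77], [89, 84, 79], [118, 112, 104], [140, 130, 117], [152, 134, 106], [161, 129, 75], [167, 125, 43], [167, 123, 27], [167, 123, 26], [175, 129, 27]]
[[166, 122, 18], [155, 113, 22], [121, 89, 25], [81, 64, 40], [81, 76, 70], [110, 106, 99], [130, 124, 117], [135, 129, 121], [130, 124, 117], [120, 114, 108]] [[164, 156, 146], [171, 163, 153], [174, 166, 155], [172, 163, 153], [163, 154, 141], [153, 137, 115], [156, 125, 77], [165, 123, 46], [170, 125, 31], [171, 126, 27], [172, 126, 26], [172, 127, 26]]
```

```bash
python3 -c "
from h import *
goal(.4828,-.0978,.125,11.6)"
```

```text
t5.90 p [508.5 229.5 119.2] yaw 11.69 tilt [-0.001  -0.0003] delta tool mm [-91.5 315.3  -5.7] wz 0.09 F [ 0.3 -0.4 -1.5] w 0.0210
```

Emit:
arm_command:
  motion: [-6,20,-6,0,0,0.1,1,-14,48,0,0,0,0,1,-14,48,0,0,0,0,1,-14,48,0,0,0,0,1,-14,48,0,0,0,0,1,-14,48,0,0,0,0,1,-12,41,0,0,0,0,1,-3.5,14,0,0,0,0,1]

```text
t: 6.7
eef_pos: [0.4806, -0.1031, 0.1256]
orientation: [[0.981, 0.193, -0.001], [0.193, -0.981, -0.002], [-0.001, 0.002, -1.0]]
wrist_force: [-0.1, -0.1, -2.0]
grip_width: 0.0209
finger_force: 59.3
```

Emit:
arm_command:
  motion: [0,0,10,0,0,0,1,0,0,15,0,0,0,1,0,0,10,0,0,0,1,0,0,0,0,0,0,1,0,0,0,0,0,0,1,0,0,0,0,0,0,1,0,0,0,0,0,0,1,0,0,0,0,0,0,1]

```text
t: 7.5
eef_pos: [0.4822, -0.0973, 0.0913]
orientation: [[0.98, 0.199, 0.001], [0.199, -0.98, -0.0], [0.001, 0.001, -1.0]]
wrist_force: [0.4, 0.3, -1.8]
grip_width: 0.021
finger_force: 59.3
```

Run:
```python
from h import *
from rig import *
c=read_camera("top")["img"];d=read_camera("side")["img"]
cv2.imwrite("pics/t3.png",c);cv2.imwrite("pics/s3.png",d)
goal(.4828,-.0978,.051,11.6)
mosaic("pics/c4.png",[(c,275,135,100,120,4,0,0),(d,215,140,95,80,4.2,400,0)])
```

```text
t7.60 p [482.  -97.4  91.1] yaw 11.47 tilt [ 0.0005 -0.0003] delta tool mm [ 0.7  0.5 40.1] wz -0.13 F [-0.5  0.6 -1.2] w 0.0210
```

View pics/c4.png

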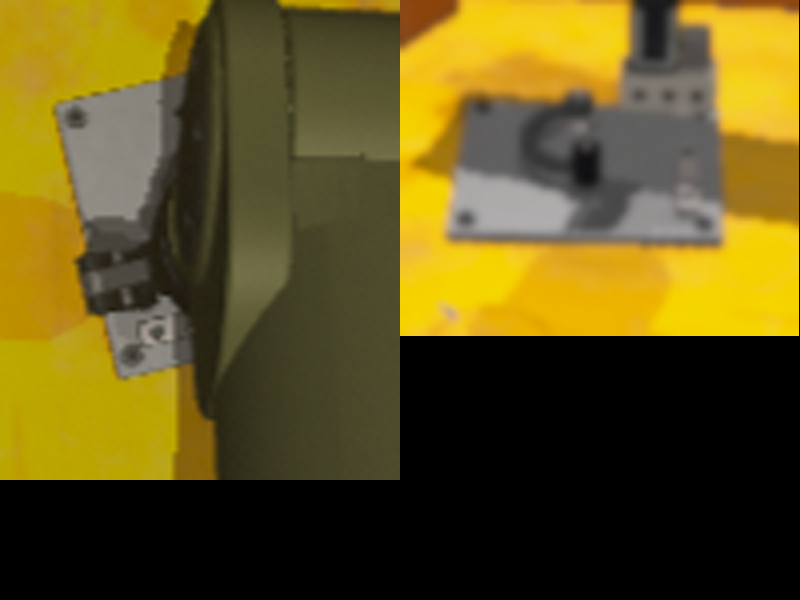

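The side view shows the valve above and behind the roller line. Its foot bottom edge runs from (267.5,165.3) to (289.4,167). The roller top is at (259,174) and the bar is near (283,185). The top view is blocked by the arm.

Run:
```python
from h import *
from rig import *
np.set_printoptions(precision=1,suppress=True)
o=get_obs();R=np.array(o["orientation"]);p=np.array(o["eef_pos"])
print("pred foot bottom front",[proj("side",p+R@np.array(q)) for q in[(.0163,-.011,.030),(-.0337,-.011,.030)]])
# roller in side: dark blob in initial image -> centre column, top row; predicted silhouette
s=cv2.imread("pics/s3.png"); g=cv2.cvtColor(s,cv2.COLOR_BGR2GRAY)
m=np.zeros_like(g);m[168:190,250:270]=(g[168:190,250:270]<45)*255
n,l,st,ce=cv2.connectedComponentsWithStats(m);k=1+np.argmax(st[1:,4]);print("roller blob",st[k],ce[k])
a=np.radians(11.6);H=np.array([[np.cos(a),-np.sin(a),0],[np.sin(a),np.cos(a),0],[0,0,1]]);O=np.array([.5135,-.0915,0])
for q in[(.003,0,.0215),(.003,0,.033),(.003,0,.010),(-.045,.03,.016),(-.045,-.03,.016),(-.07,.045,.008),(.075,.045,.008),(.075,-.085,.008),(-.07,-.085,.008)]:
    print(q,proj("side",O+H@q),proj("top",O+H@q))
print("valve centre holder xy",(H.T@(p+R@[-.0087,0,.03]-O))*1000)
```

```text
pred foot bottom front [array([267.2, 165.9]), array([290.3, 166.4])]
roller blob [256 175   6  10  48] [258.7 179.4]
(0.003, 0, 0.0215) [258.9 178.1] [318.1 188.8]
(0.003, 0, 0.033) [258.9 173.8] [318.7 188.1]
(0.003, 0, 0.01) [258.9 182.4] [317.5 189.5]
(-0.045, 0.03, 0.016) [280.3 188.1] [308.8 215.5]
(-0.045, -0.03, 0.016) [280.3 173.4] [337.9 209. ]
(-0.07, 0.045, 0.008) [291.7 195.3] [304.1 229.5]
(0.075, 0.045, 0.008) [225.3 193.9] [287.9 160.5]
(0.075, -0.085, 0.008) [230.8 163.1] [349.6 146.5]
(-0.07, -0.085, 0.008) [290.6 164.1] [366.9 215.3]
valve centre holder xy [-40.7   0.5  61.1]
```

Emit:
arm_command:
  motion: [0,0,10,0,0,-0.1,1,0,0,10,0,0,0,1,0,0,10,0,0,0,1,0,0,6,0,0,0,1,0,0,4,0,0,0,1,0,0,0,0,0,0,1,0,0,0,0,0,0,1,0,0,0,0,0,0,1]

```text
t: 8.4
eef_pos: [0.4822, -0.0974, 0.0512]
orientation: [[0.98, 0.201, 0.001], [0.201, -0.98, -0.0], [0.001, 0.001, -1.0]]
wrist_force: [1.0, -0.2, -1.5]
grip_width: 0.0211
finger_force: 59.3
```

```bash
cat >> h.py <<'E'
_a=np.radians(11.6);H=np.array([[np.cos(_a),-np.sin(_a),0],[np.sin(_a),np.cos(_a),0],[0,0,1]]);O=np.array([.5135,-.0915,0])
def hgoal(vx,vy,vz,yaw=11.6):   # valve target in holder frame, mm
    from rig import get_obs
    o=get_obs();R=np.array(o["orientation"]);p=np.array(o["eef_pos"])
    print("valve now",np.round(H.T@(p+R@[-.0087,0,.03]-O)*1000,1),"F tool",np.round(R.T@o["wrist_force"],1))
    g=O+H@(np.array([vx+8.7,vy,vz+30])/1000); goal(*g,yaw)
E
python3 -c "
from h import *
hgoal(-12,0,21)"
```

```text
valve now [-40.5   0.5  21.2] F tool [1.  0.4 1.5]
t8.40 p [482.2 -97.4  51.2] yaw 11.57 tilt [ 0.0008 -0.0004] delta tool mm [28.5  0.5  0.2] wz -0.03 F [ 1.  -0.2 -1.5] w 0.0211
```

Emit:
arm_command:
  motion: [2,0.5,0,0,0,0,1,4,0,0,0,0,0,1,4,0,0,0,0,0,1,4,0,0,0,0,0,1,4,0,0,0,0,0,1,4,0,0,0,0,0,1,4,0,0,0,0,0,1,2.5,0,0,0,0,0,1]

```text
t: 9.2
eef_pos: [0.5093, -0.0916, 0.0503]
orientation: [[0.98, 0.201, -0.002], [0.201, -0.98, 0.001], [-0.002, -0.001, -1.0]]
wrist_force: [-5.2, 0.6, -0.4]
grip_width: 0.0209
finger_force: 59.4
```

Emit:
arm_command:
  motion: [0,0,0,0,0,0,1,0,0,0,0,0,0,1,0,0,0,0,0,0,1,0,0,0,0,0,0,1,0,0,0,0,0,0,1,0,0,0,0,0,0,1,0,0,0,0,0,0,1,0,0,0,0,0,0,1]

```text
t: 10.0
eef_pos: [0.5097, -0.0922, 0.0507]
orientation: [[0.98, 0.201, -0.0], [0.201, -0.98, -0.0], [-0.0, 0.0, -1.0]]
wrist_force: [-3.4, 1.5, -2.4]
grip_width: 0.021
finger_force: 59.1
```

Run:
```python
from h import *
from rig import *
c=read_camera("top")["img"];d=read_camera("side")["img"]
cv2.imwrite("pics/t4.png",c);cv2.imwrite("pics/s4.png",d)
hgoal(-12,0,9)
mosaic("pics/c5.png",[(c,275,135,100,120,4,0,0),(d,215,140,95,80,4.2,400,0)])
o=get_obs();R=np.array(o["orientation"]);p=np.array(o["eef_pos"])
print([proj("side",p+R@np.array(q)).round(1) for q in[(.0163,-.011,.030),(-.0337,-.011,.030)]])
```

```text
valve now [-12.5   0.   20.7] F tool [-4.9 -1.5  3.9]
t10.10 p [509.7 -92.2  50.7] yaw 11.57 tilt [-0.0002 -0.0002] delta tool mm [ 0.5  0.  11.7] wz -0.03 F [-5.1  0.5 -3.9] w 0.0210
[array([254.5, 181. ]), array([277. , 181.5])]
```

View pics/c5.png

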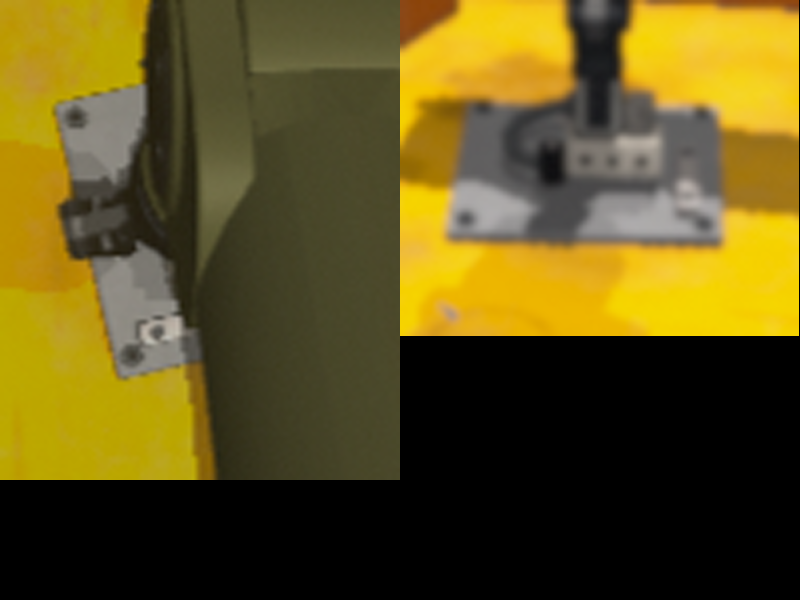

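The roller is pushed back, and the foot's right end at (277,181) sits clear of the bar at (280+). Lowering now.

Emit:
arm_command:
  motion: [0,0,3,0,0,0,1,0,0,3,0,0,0,1,0,0,3,0,0,0,1,0,0,1.5,0,0,0,1,0,0,0.7,0,0,0,1,0,0,0.5,0,0,0,1,0,0,0,0,0,0,1,0,0,0,0,0,0,1]

```text
t: 10.9
eef_pos: [0.5099, -0.0926, 0.0391]
orientation: [[0.98, 0.2, 0.0], [0.2, -0.98, -0.001], [0.0, 0.001, -1.0]]
wrist_force: [-2.8, -1.9, 0.2]
grip_width: 0.0207
finger_force: 59.5
```

```bash
python3 -c "
from h import *
hgoal(-20,0,8)"
```

```text
valve now [-12.4  -0.3   9.1] F tool [-3.1  1.3 -0.2]
t10.90 p [509.9 -92.6  39.1] yaw 11.56 tilt [ 0.0002 -0.0006] delta tool mm [-7.6 -0.3  1.1] wz -0.04 F [-2.8 -1.9  0.2] w 0.0207
```

Emit:
arm_command:
  motion: [0,0,0.3,0,0,0,1,0,0,0,0,0,0,1,0,0,0.3,0,0,0,1,0,0,0,0,0,0,1,0,0,0.3,0,0,0,1,0,0,0,0,0,0,1,0,0,0,0,0,0,1,0,0,0,0,0,0,1]

```text
t: 11.7
eef_pos: [0.5099, -0.0922, 0.0385]
orientation: [[0.98, 0.201, 0.0], [0.201, -0.98, -0.0], [-0.0, 0.0, -1.0]]
wrist_force: [-4.7, -1.7, 3.4]
grip_width: 0.0209
finger_force: 59.9
```

```bash
python3 -c "
from h import *
hgoal(-20,0,8)"
```

```text
valve now [-12.3   0.    8.5] F tool [-4.9  0.8 -3.4]
t11.70 p [509.9 -92.2  38.5] yaw 11.57 tilt [ 0.0001 -0.0004] delta tool mm [-7.7  0.   0.5] wz -0.03 F [-4.7 -1.7  3.4] w 0.0209
```

Emit:
arm_command:
  motion: [-1,0,0,0,0,0,1,-1,0,0,0,0,0,1,-1,0,0,0,0,0,1,-1,0,0,0,0,0,1,-1,0,0,0,0,0,1,-1,0,0,0,0,0,1,0,0,0,0,0,0,1,0,0,0,0,0,0,1]

```text
t: 12.5
eef_pos: [0.5043, -0.0933, 0.0384]
orientation: [[0.98, 0.201, 0.001], [0.201, -0.98, -0.0], [0.001, 0.0, -1.0]]
wrist_force: [-1.5, -2.4, 2.7]
grip_width: 0.021
finger_force: 59.7
```

```bash
python3 -c "
from h import *
hgoal(-20,0,8)"
```

```text
valve now [-18.1   0.1   8.4] F tool [-2.   2.1 -2.7]
t12.50 p [504.3 -93.3  38.4] yaw 11.57 tilt [ 0.0006 -0.0002] delta tool mm [-1.9  0.1  0.4] wz -0.03 F [-1.5 -2.4  2.7] w 0.0210
```

Open, staying in place, then check.

Emit:
arm_command:
  motion: [0,0,0,0,0,0,0.7,0,0,0,0,0,0,0.6,0,0,0,0,0,0,0.5,0,0,0,0,0,0,0.4,0,0,0,0,0,0,0.3,0,0,0,0,0,0,0.3,0,0,0,0,0,0,0.3,0,0,0,0,0,0,0.3]

```text
t: 13.3
eef_pos: [0.504, -0.0933, 0.0382]
orientation: [[0.98, 0.201, -0.0], [0.201, -0.98, -0.0], [-0.0, 0.0, -1.0]]
wrist_force: [0.3, -0.2, -0.3]
grip_width: 0.06
finger_force: 0.0
```

Emit:
arm_command:
  motion: [0,0,-8,0,0,0,0.3,0,0,-15,0,0,0,0.3,0,0,-20,0,0,0,0.3,0,0,-20,0,0,0,0.3,0,0,-20,0,0,0,0.3,0,0,-20,0,0,0,0.3,0,0,-20,0,0,0,0.3,0,0,-10,0,0,0,0.3]

```text
t: 14.1
eef_pos: [0.5053, -0.0933, 0.1744]
orientation: [[0.98, 0.201, 0.004], [0.201, -0.98, -0.002], [0.004, 0.002, -1.0]]
wrist_force: [0.1, 0.9, 1.1]
grip_width: 0.0597
finger_force: 0.0
```

Emit:
arm_command:
  motion: [5,-25,0,0,0,0,0.3,5,-35,0,0,0,0,0.3,5,-40,0,0,0,0,0.3,5,-40,0,0,0,0,0.3,5,-40,0,0,0,0,0.3,5,-30,0,0,0,0,0.3,0,-20,0,0,0,0,0.3,0,0,0,0,0,0,0.3]

```text
t: 14.9
eef_pos: [0.4862, 0.1418, 0.1718]
orientation: [[0.978, 0.207, 0.0], [0.207, -0.978, 0.001], [0.001, -0.001, -1.0]]
wrist_force: [-0.3, -0.6, 0.0]
grip_width: 0.0601
finger_force: 0.0
```

Run:
```python
from h import *
from rig import *
c=read_camera("top")["img"];d=read_camera("side")["img"]
cv2.imwrite("pics/t5.png",c);cv2.imwrite("pics/s5.png",d)
print(get_obs()["t"])
mosaic("pics/c6.png",[(c,280,135,98,110,4,0,0),(d,215,140,95,70,4.2,400,0)])
```

```text
15.0
```

View pics/c6.png

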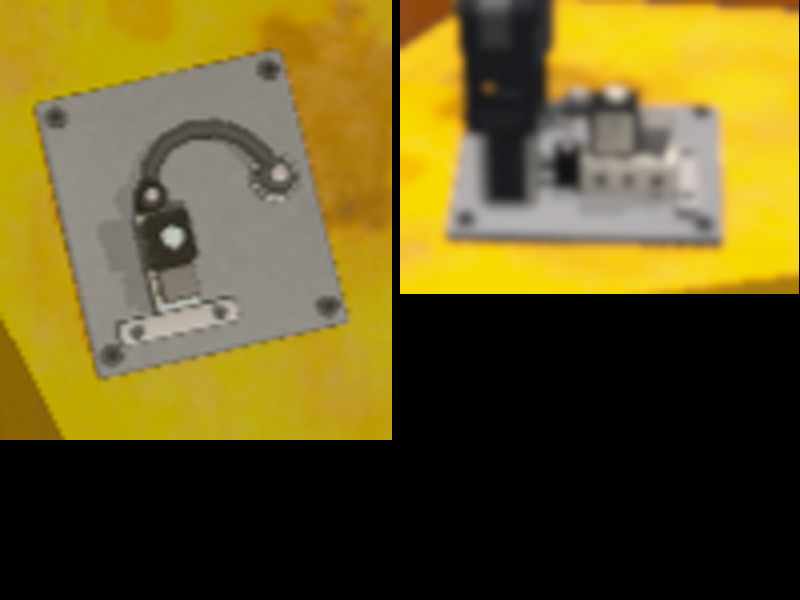

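The valve stands against the bar in the crop, with its plug end at (157–200, 303) and the roller at (150,195) touching the coil end. I'll check where it sits relative to the expected pose.

Run:
```python
from h import *
np.set_printoptions(precision=1,suppress=True)
P=lambda n,q:proj(n,O+H@(np.array(q)/1000))
cr=lambda p:(p+.5-np.array([280,135]))*4-.5
for k,q in(("nut",(-12,0,66)),("roller",(13,0,33)),("footTL",(-45,11,30)),("footTR",(-45,-11,30)),("arm end TL",(5,11,30)),("arm end TR",(5,-11,30)),("coilTL",(1,11,62)),("coilTR",(1,-11,62)),("barM",(-45,0,16))):print(k,cr(P("top",q)))
t=cv2.imread("pics/t5.png")[135:245,280:378]
g=cv2.cvtColor(t,6); 
m=np.zeros_like(g);m[50:68,38:50]=(g[50:68,38:50]>120)*255
M=cv2.moments(m);u,v=M["m10"]/M["m00"]+280,M["m01"]/M["m00"]+135;print("nut px",u,v,"holder",H.T@(onz("top",u,v,.066)-O)*1000)
for k,(u,v),z in(("roller",(150,195),.033),("footL",(157,308),.030),("footR",(200,298),.030),("coilTL",(137,207),.062),("coilTR",(189,205),.062),("coilBL",(147,270),.062),("coilBR",(199,262),.062)):
    print(k,H.T@(onz("top",(u+.5)/4-.5+280,(v+.5)/4-.5+135,z)-O)*1000)
```

```text
nut [170.5 236.1]
roller [151.5 194.5]
footTL [156.5 313.5]
footTR [199.9 303.7]
arm end TL [133.2 215.7]
arm end TR [176.2 205.9]
coilTL [141.  215.9]
coilTR [185.5 205.8]
barM [175.1 310.5]
nut px 325.8269230769231 192.25 holder [-10.8  -7.3  66. ]
roller [13.   0.8 33. ]
footL [-42.3  10.2  30. ]
footR [-42.2 -11.7  30. ]
coilTL [ 5.7 11.9 62. ]
coilTR [  1.1 -12.7  62. ]
coilBL [-25.   14.3  62. ]
coilBR [-26.7 -10.9  62. ]
```

Run:
```python
from h import *
t=cv2.imread("pics/t5.png");s=cv2.imread("pics/s5.png")
mosaic("pics/c7.png",[(t,306,178,40,45,10,0,0),(s,245,155,50,40,8,400,0)])
P=lambda n,q:proj(n,O+H@(np.array(q)/1000))
for q in((-45,11,8),(-45,11,30),(5,11,8),(5,11,30),(-45,0,16),(-45,30,16)):print(q,((P("side",q)+.5-[245,155])*8-.5+[400,0]).round(0),((P("top",q)+.5-[306,178])*10-.5).round(0))
```

```text
(-45, 11, 8) [685. 254.] [121. 362.]
(-45, 11, 30) [687. 188.] [132. 354.]
(5, 11, 8) [506. 250.] [ 64. 123.]
(5, 11, 30) [506. 184.] [ 74. 110.]
(-45, 0, 16) [686. 208.] [178. 347.]
(-45, 30, 16) [686. 269.] [ 33. 380.]
```

View pics/c7.png

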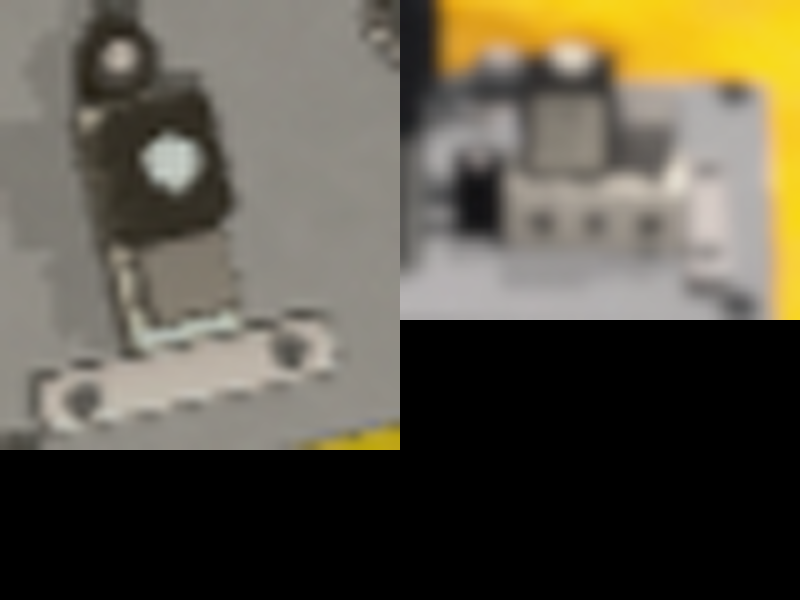

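The foot end lies flush along the bar: top crop from (135,350) to (240,325), parallel to it, and side crop end at about 688 against 686 predicted. The roller bears on the other end, and the gripper is clear.

```bash
python3 -c "
from rig import *
print(hand_in())"
```

```text
the job is handed in; nothing more can be done
None
```

The valve is clipped upright in the holder, flush against the steel edge with the roller on its other end. The gripper is clear, and I handed the job in at about 15 s.

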